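# Unlock the label roll and clear the unwinder

### The job

Take the large label roll off the upright spindle of the label unwinder: it is held by a bayonet lock inside its core, so turn it, feeling with light upward pulls for where it comes free, and slide it straight up off the spindle without wrenching it. Then set it down gently, not dropped, standing upright in the empty compartment of the white stock tray, let go of it, and leave the other things on the bench where they are.

Things in the scene. Friction and masses are not known exactly. Their poses are not given: they have to be found in the camera images.
- roll: large white paper label roll on the unwinder's spindle: outside diameter 66, height 90, bore 44, about 0.17 kg (varies), upright. Origin at the centre of its underside, z up its axis. Two rigid lugs, opposite each other, stand inwards from the bore wall (5 wide, 6 high, tops 46 above the underside, tips 13 from the axis), out of sight. Grip it across its outside from above, near the top
- unwinder: label unwinder fixed to the bench: white base 160 x 160 x 12 with a grey round platter (diameter 120, top 20 above the bench); two steel pins, tops 46 above the bench, stand at its -x corners (68 from the axis in x and in y). Origin on the bench at the spindle axis, z up. A force over 60 N between roll and unwinder counts as wrenching
- platter (a point): centre of the platter's top face, on the spindle axis, 20 above the bench; the roll stands on it at the start. Axes as the unwinder's
- spindle_tip (a point): top of the upright aluminium spindle, diameter 18: 100 above the platter, 10 above the roll's top at the start. The spindle is braked and does not turn. The roll's underside must rise past this point for the roll to be off
- lock (a point): on the spindle axis, 50 above the platter: underside of a disc (diameter 40, 6 thick) with a 14 wide slot right across. Roll lugs under the solid part: it rises only 4; lugs within about 0.2 rad of the slot: it slides up and off. The slot's direction is unknown (this point's axes do not show it): turn and feel with pulls of about 5 N
- lugs (a point): on the roll's axis, 43 above its underside, at the height of the lugs. The roll turns freely either way under the disc; it comes free at two angles half a turn apart. At the start it is at least 0.5 and at most 2.65 rad from coming free, whichever way it is turned
- tray: white open stock tray fixed to the bench, 124 (x) x 244 (y) x 40 high, walls 4, floor 5 thick, one cross wall in the middle making two compartments of 116 x 116 side by side along its y. Origin at the centre of its underside. The compartment on its +y side is empty, the one on its -y side holds the small roll
- bay (a point): centre of the floor of the tray's empty compartment, 5 above the bench; axes as the tray's
- small_roll: smaller label roll, diameter 50, height 60, standing in the tray's other compartment; leave alone. Origin at the centre of its underside
- sanitiser: clear bottle, diameter 64, height 170, at the back; leave alone. Origin at the centre of its underside
- pot: specimen jar with a white lid, diameter 52, height 60, between unwinder and tray; leave alone. Origin at the centre of its underside
- rack: aluminium test-tube rack with tubes, 80 x 200 x 103 high, at the back; leave alone. Origin at the centre of its underside
- pencup: grey cup, diameter 72, height 95, at the back; leave alone. Origin at the centre of its underside
- marker: black marker pen, diameter 16, 130 long, lying on the bench in front of the robot; leave alone. Origin under the middle of its length, on the bench, x along it

How it is judged:
On the way:
1. the label roll is slid up clear of the spindle (z of roll in the frame of platter above 0.105 m), for 0.1 s.
At the end, for the whole second after the job is handed in: the large label roll stands at rest, upright within 0.08 rad, on the floor of the tray's empty compartment (underside within 6 mm of the floor, axis within 36 mm of the compartment's centre, which is anywhere in it), released (horizontal distance between roll and bay below 0.036 m and z of roll in the frame of bay between -0.006 and 0.006 m and angle between roll's own z axis and vertical below 0.08 rad and linear speed of roll below 0.02 m/s); the robot touches nothing.
It fails at once if the roll is wrenched: more than 60 N between the roll and the unwinder (contact force between roll and unwinder above 60 N).
It fails at once if the roll is dropped: it moves faster than 0.6 m/s while the fingers do not touch it (contact force between the fingers and roll below 0.2 N and linear speed of roll above 0.6 m/s).
It fails at once if another thing is moved by more than 30 mm (distance of any of small_roll, sanitiser, pot, rack, pencup, marker from where it was at the start of the episode above 0.03 m).
It also fails if it takes over 72 s, if anything falls off the work surface, if the arm or the gripper's body presses on something with over 40 N, if the wrist force passes 120 N, or if a joint passes its speed limit or range.

### The arm

A 6-joint arm with a two-finger parallel gripper is mounted at the origin on the work surface. World frame = base frame: x ahead of the robot, y to its left, z up, the work surface at z = 0. Lengths are in m, angles in rad, forces in N, time in s.
With the tool pointing down it reaches from about 0.35 to 0.975 m from the base axis. Payload 4.9 kg.
Tool frame: the origin (TCP) lies at the very end of the fingers, on their centre line; the grasp point (between the pads) lies 19 mm behind it (ctrl.pinch_z is the distance from the TCP to the grasp point, in m); z points along the fingers, y is the direction in which the jaws open and shut (so a half turn about z gives the same grasp; the last joint's range is limited). The gripper opens to 85 mm and grips with 20 to 120 N. Pads are 22 mm wide; open, the fingers measure 114 mm over their backs; the gripper's body (76 mm by 85 mm) begins 54 mm behind the grasp point. The pads swing forward as they close: fully open they stand 13 mm farther back than shut.
Start: joints at [-1.468, 0.053, 1.613, -0, 1.476, -0.119], TCP at [0.137, -0.61, 0.231] pointing down, gripper open.
Joint ranges: [-3.01, 3.01], [-1.01, 2.22], [0.06, 2.58], [-1.02, 4.17], [0.09, 2.62], [-3.14, 3.14]. Speed limits (rad/s): [2.57, 2.57, 3.14, 3.14, 3.14, 3.14].

### API

Orientations are given as a rotation vector (axis times angle).
In Python, from station import ctrl gives the robot as it stands.
- The arm moves only by the tool carry_out, never from a script. Its argument "series" is a list of rows, each a list of 7 numbers: the shift along the world's x, y, z each as a share of 0.025 m, from -1 to 1, then the turn, a rotation vector about the world's x, y, z each as a share of 0.1 rad, from -1 to 1, then the opening, from 0 (shut) to 1 (fully open). A call has 1 to 12 rows; each row shifts and turns the commanded pose from where the row before left it; what a row does not reach is not made up. A row lasts 1/10 s, in which the tool goes at most 50 mm and 8.59 degrees, less where a joint would pass 70% of its speed; a pose out of reach is approached as far as the arm can. A call with a number of a shift or a turn outside -1 to 1 is refused whole. A call with a gripper value outside its range is refused whole. The fingers move at their own pace and stop on an object; "grip_force" is the grip in N (left out, the last holds). Time passes only in rows, so rows that do not move let the fingers close. It gives the time, the measured TCP pose, the force and the opening at its end, in the units of the state.
- ctrl.get_obs(): the state, without advancing time (a new reading comes with each control period).
- ctrl.get_image(name): name is "scene" or "top" or "wrist"; returns a dict with "frame" (400x640x3 uint8, blue, green, red), "fx", "fy", "cx", "cy" (pixels), "R" (3x3) and "t" (3): a world point X has camera coordinates R X + t; the wrist camera has in their place "hand_eye" (4x4, takes a point from camera to tool coordinates, whose origin is the TCP and whose axes are the flange's). Camera axes: x right, y down, z forward; pixel columns grow to the right and rows downward; lengths in m; the calibration is good to about 2 mm. A picture is of the moment at which its call begins: read the wrist's pose just before it. There is no depth.
- ctrl.finish_job(): hands the job in, once; it reports no verdict.
Trained networks look in a picture, given as the dict that the camera call returned (one of the last four; its "shot" number tells which), for a name from the list of things; names that differ only in an ending like _2 or _b are one class to them, and where a whole thing is asked for, a point or a joint stands for the part that bears it (a point fixed in the world has none). Each returns a list of dicts, best first, with "p" (0 to 1); they miss things now and then, are a little off and sometimes report something else, mostly with a low value. They report only what shows in the picture. A call takes as long as a camera call.
- ctrl.trace(picture, name): "mask" (400x640 bool, what is visible of it) and "rect" ([left, top, width, height] as shares, 0 to 1, of the picture: columns of its width, rows of its height, round what is visible of it).
- ctrl.mark_of(picture, name): "position" ([column, row] as shares, 0 to 1, of the picture: columns of its width, rows of its height: a listed point, or the origin of a listed thing).
The state is a dict: "t": time; "q": joint angles; "dq": joint speeds; "effort": joint torques, N m; "tool_pos": TCP position; "tool_rot": TCP orientation; "contact_force": force on the tool from outside, world axes, zero at the start; "wrist_torque": the same for the moment, N m; "opening": finger opening in m.
Only numpy, scipy, OpenCV 4.12 (cv2) and the standard library are available. Lean on these libraries where they do the work, as an engineer would, in place of code of your own. Each camera call takes 0.05 s, during which the arm holds its last target.

## Working session

There is one attempt and no reset: what is moved stays moved. The work goes in short steps, Python scripts to look and compute and a tool call to move; the robot and the scene stay as the last step left them, time stands still between calls to the robot, and variables do not carry over. Pictures are saved under pics/ and viewed, and the job is handed in when it is done.

Besides the shell and the picture viewer there is one more tool, called by a JSON object that holds its "method" and its "body", one argument or row to a line. carry_out: Moves the arm, as the interface text tells. Shift numbers are shares of 0.025 m and turn numbers shares of 0.1 rad, none past 1 either way. Its arguments: {"type":"object","properties":{"series":{"type":"array"},"grip_force":{"type":"number"}},"required":["series"]}

```bash
mkdir -p pics
cat > h.py <<'E'
import numpy as np, cv2
from station import ctrl
def px(im,p): return np.array([p[0]*640,p[1]*400])
def ray(im,uv):
    R=np.array(im["R"]);t=np.array(im["t"])
    d=R.T@np.array([(uv[0]-im["cx"])/im["fx"],(uv[1]-im["cy"])/im["fy"],1.]);return -R.T@t,d
def atz(im,uv,z):
    o,d=ray(im,uv);return o+d*(z-o[2])/d[2]
def proj(im,X):
    c=np.array(im["R"])@np.array(X)+np.array(im["t"]);return c[0]/c[2]*im["fx"]+im["cx"],c[1]/c[2]*im["fy"]+im["cy"]
E
python3 - <<'E'
from h import *
o=ctrl.get_obs();print({k:np.round(v,3).tolist() for k,v in o.items()})
zs=dict(roll=.02,platter=.02,spindle_tip=.12,unwinder=0,bay=.005,tray=0,small_roll=.005,pot=0,sanitiser=0,rack=0,pencup=0,marker=0)
for n in ["scene","top"]:
    im=ctrl.get_image(n);cv2.imwrite(f"pics/{n}0.png",im["frame"])
    for k,z in zs.items():
        r=ctrl.mark_of(im,k)
        for a in r[:1]:
            p=px(im,a["position"]);print(n,k,round(a["p"],2),p.round(1),atz(im,p,z).round(4))
E
```

```text
{'t': 0.0, 'q': [-1.468, 0.053, 1.614, 0.0, 1.476, -0.119], 'dq': [-0.0, -0.001, -0.0, 0.0, 0.0, -0.001], 'effort': [0.001, -39.368, -37.018, -0.0, 0.007, 0.0], 'tool_pos': [0.137, -0.609, 0.23], 'tool_rot': [-3.12, -0.347, -0.0], 'contact_force': [-0.184, -0.734, 0.404], 'wrist_torque': [-0.013, 0.014, -0.021], 'opening': 0.086}
scene roll 0.89 [424.  229.2] [0.5189 0.2469 0.02  ]
scene platter 0.76 [423.7 228.7] [0.5172 0.2461 0.02  ]
scene spindle_tip 0.7 [338.9 186.5] [0.5434 0.0479 0.12  ]
scene unwinder 0.63 [423.5 235.2] [0.5162 0.2482 0.    ]
scene bay 0.86 [253.  201.1] [ 0.4987 -0.1944  0.005 ]
scene tray 0.81 [233.6 199.1] [ 0.4971 -0.2521  0.    ]
scene small_roll 0.57 [212.2 195.3] [ 0.5023 -0.312   0.005 ]
scene pot 0.96 [315.3 230.3] [ 0.5657 -0.0029  0.    ]
scene sanitiser 0.63 [428.4 312.5] [0.744  0.2734 0.    ]
scene rack 0.81 [278.7 294.6] [ 0.7779 -0.0156  0.    ]
scene pencup 0.55 [182.  259.2] [ 0.7392 -0.2579  0.    ]
scene marker 0.53 [337.1 188.4] [0.3743 0.0031 0.    ]
top roll 0.75 [233.4 225.4] [0.5159 0.2469 0.02  ]
top platter 0.81 [231.4 225.9] [0.5146 0.2522 0.02  ]
top spindle_tip 0.89 [221.9 220.6] [0.5258 0.2515 0.12  ]
top unwinder 0.89 [232.2 226. ] [0.5145 0.2549 0.    ]
top bay 0.84 [396.2 229.3] [ 0.5111 -0.1881  0.005 ]
top tray 0.87 [417.5 232.7] [ 0.5028 -0.2462  0.    ]
top small_roll 0.56 [445.1 233.4] [ 0.5018 -0.3188  0.005 ]
top pot 0.72 [330.5 210.7] [ 0.5593 -0.0113  0.    ]
top sanitiser 0.56 [225.1 141.9] [0.7462 0.2822 0.    ]
top rack 0.67 [335.3 127.6] [ 0.7895 -0.0222  0.    ]
top pencup 0.76 [418.5 147.6] [ 0.7356 -0.2512  0.    ]
top marker 0.52 [326.8 281.6] [ 0.3696 -0.0033  0.    ]
```

Run:
```python
from h import *
a=cv2.imread("pics/top0.png");b=cv2.imread("pics/scene0.png")
cv2.imwrite("pics/topz.png",cv2.resize(a[160:290,180:480],None,fx=2.6,fy=2.6,interpolation=cv2.INTER_CUBIC))
im=ctrl.get_image("top");im2=ctrl.get_image("scene")
for i,n in((im,'top'),(im2,'scene')):
    m=ctrl.trace(i,"roll")[0];print(n,m["p"],(np.array(m["rect"])*[640,400,640,400]).round(1))
# outline fit: project cylinder at guess
for i in (im,im2):
  for xy in [(.518,.249),(.523,.251),(.515,.252)]:
    th=np.linspace(0,6.283,80)
    P=np.array([proj(i,(xy[0]+.033*np.cos(t),xy[1]+.033*np.sin(t),z)) for t in th for z in(.02,.11)])
    print(xy,P.min(0).round(1),(P.max(0)-P.min(0)).round(1))
```

```text
top 0.81 [212.4 209.5  32.9  26.7]
scene 0.91 [409.9 190.1  33.7  47.6]
(0.518, 0.249) [210.3 210.4] [34.7 27.2]
(0.523, 0.251) [209.6 208.3] [34.7 27.2]
(0.515, 0.252) [209.1 211.6] [34.8 27.2]
(0.518, 0.249) [410.5 188.9] [35.6 49.4]
(0.523, 0.251) [411.2 190.2] [35.9 49.7]
(0.515, 0.252) [411.9 188.4] [35.7 49.3]
```

View pics/scene0.png

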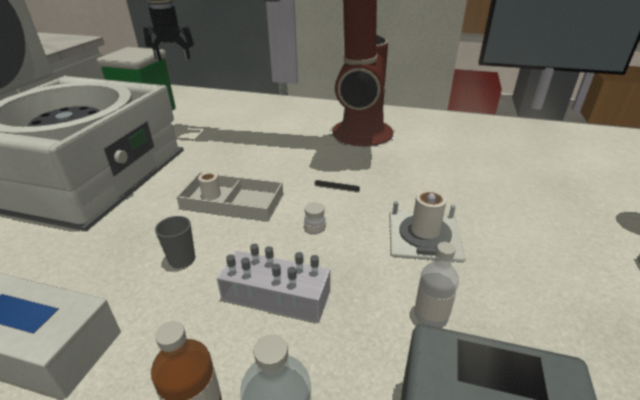

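View pics/top0.png

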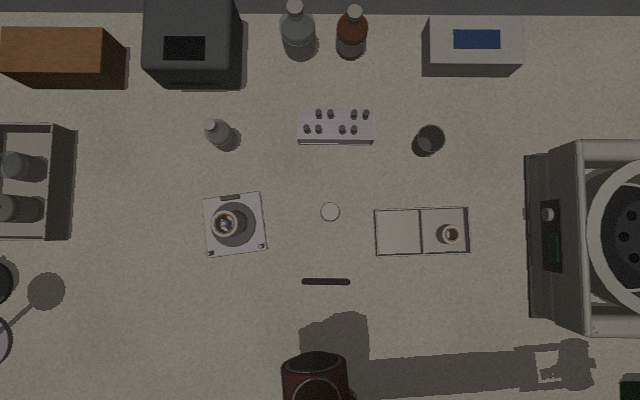

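The scene picture shows the roll on the unwinder near pixel (429,215) and the empty tray compartment near (262,190). In the top picture they are at (225,223) and (398,231). The projections put the roll at about (0.518, 0.249) and the bay at about (0.505, -0.191). I'll move over in an arc, staying high.

{"method": "carry_out", "body": {
  "series": [
    [1, 0.65, 0.35, 0, 0, 0, 1],
    [1, 0.65, 0.35, 0, 0, 0, 1],
    [1, 0.65, 0.35, 0, 0, 0, 1],
    [1, 0.65, 0.35, 0, 0, 0, 1],
    [1, 0.65, 0.35, 0, 0, 0, 1],
    [1, 0.65, 0.35, 0, 0, 0, 1],
    [1, 0.65, 0.35, 0, 0, 0, 1],
    [1, 0.65, 0.35, 0, 0, 0, 1],
    [1, 0.65, 0.35, 0, 0, 0, 1],
    [1, 0.65, 0.35, 0, 0, 0, 1],
    [1, 0.65, 0.35, 0, 0, 0, 1],
    [1, 0.65, 0.35, 0, 0, 0, 1]
  ],
  "grip_force": 25
}}

```text
t: 2.7
tool_pos: [0.4384, -0.4139, 0.3368]
tool_rot: [3.122, 0.348, 0.0]
contact_force: [-0.1, -0.2, 0.8]
opening: 0.0855
```

{"method": "carry_out", "body": {
  "series": [
    [0.2, 1, 0, 0, 0, 0, 1],
    [0.2, 1, 0, 0, 0, 0, 1],
    [0.2, 1, 0, 0, 0, 0, 1],
    [0.2, 1, 0, 0, 0, 0, 1],
    [0.2, 1, 0, 0, 0, 0, 1],
    [0.2, 1, 0, 0, 0, 0, 1],
    [0.2, 1, 0, 0, 0, 0, 1],
    [0.2, 1, 0, 0, 0, 0, 1],
    [0.2, 1, 0, 0, 0, 0, 1],
    [0.2, 1, 0, 0, 0, 0, 1],
    [0.2, 1, 0, 0, 0, 0, 1],
    [0.2, 1, 0, 0, 0, 0, 1]
  ]
}}

```text
t: 3.9
tool_pos: [0.4976, -0.1136, 0.3364]
tool_rot: [3.122, 0.347, 0.0]
contact_force: [0.5, 0.5, 0.3]
opening: 0.0852
```

{"method": "carry_out", "body": {
  "series": [
    [0, 1, 0, 0, 0, 0, 1],
    [0, 1, 0, 0, 0, 0, 1],
    [0, 1, 0, 0, 0, 0, 1],
    [0, 1, 0, 0, 0, 0, 1],
    [0, 1, 0, 0, 0, 0, 1],
    [0, 1, 0, 0, 0, 0, 1],
    [0, 1, 0, 0, 0, 0, 1],
    [0, 1, 0, 0, 0, 0, 1],
    [0, 1, 0, 0, 0, 0, 1],
    [0, 1, 0, 0, 0, 0, 1],
    [0, 0.5, 0, 0, 0, 0, 1],
    [0, 0, 0, 0, 0, 0, 1]
  ]
}}

```text
t: 5.1
tool_pos: [0.4973, 0.1488, 0.3363]
tool_rot: [3.122, 0.351, -0.0]
contact_force: [0.3, -0.3, 0.3]
opening: 0.0857
```

```bash
cat >> h.py <<'E'
from scipy.spatial.transform import Rotation as Ro
def wrist():
    o=ctrl.get_obs();im=ctrl.get_image("wrist");H=np.array(im["hand_eye"])
    T=np.eye(4);T[:3,:3]=Ro.from_rotvec(o["tool_rot"]).as_matrix();T[:3,3]=o["tool_pos"]
    C=T@H; W=np.linalg.inv(C); w=dict(im);w["R"]=W[:3,:3];w["t"]=W[:3,3]
    return o,im,w
E
python3 - <<'E'
from h import *
o,im,w=wrist();cv2.imwrite("pics/w1.png",im["frame"])
zs=dict(roll=.02,platter=.02,spindle_tip=.12,unwinder=0,pot=0)
for k,z in zs.items():
    for a in ctrl.mark_of(im,k)[:1]:
        p=px(im,a["position"]);print(k,round(a["p"],2),p.round(1),atz(w,p,z).round(4))
m=ctrl.trace(im,"roll")
if m:
  print((np.array(m[0]["rect"])*[640,400,640,400]).round(1)); np.save("m.npy",m[0]["mask"])
  f=im["frame"].copy(); c,_=cv2.findContours(m[0]["mask"].astype(np.uint8),0,1);cv2.drawContours(f,c,-1,(0,0,255),1)
  for z,col in((.11,(0,255,0)),(.02,(255,0,0))):
    for t in np.linspace(0,6.28,100):
      u=proj(w,(.518+.033*np.cos(t),.249+.033*np.sin(t),z));cv2.circle(f,(int(u[0]),int(u[1])),0,col,-1)
  cv2.imwrite("pics/w1b.png",f)
print(ctrl.get_obs()["tool_pos"])
E
```

```text
roll 0.85 [257.  124.1] [0.516  0.2549 0.02  ]
platter 0.82 [260.7 124.2] [0.517  0.2496 0.02  ]
spindle_tip 0.92 [244.4 127.7] [0.5223 0.2497 0.12  ]
unwinder 0.73 [263.  122.1] [0.5183 0.2502 0.    ]
pot 0.92 [428.9 137.4] [ 0.5534 -0.0099  0.    ]
[220.5 100.9  62.5  53.8]
[0.49761009 0.1470403  0.33633469]
```

View pics/w1b.png

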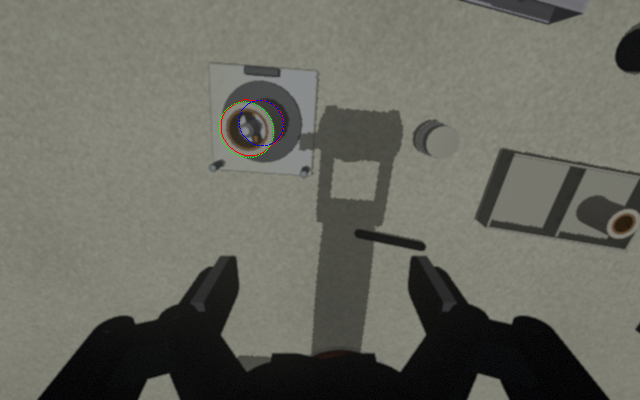

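{"method": "carry_out", "body": {
  "series": [
    [-0.5, 0.8, -0.5, 0, 0, 0, 1],
    [-0.5, 0.8, -0.5, 0, 0, 0, 1],
    [-0.5, 0.8, -0.5, 0, 0, 0, 1],
    [-0.5, 0.8, -0.5, 0, 0, 0, 1],
    [0, 0, 0, 0, 0, 0, 1],
    [0, 0, 0, 0, 0, 0, 1]
  ]
}}

```text
t: 6.05
tool_pos: [0.4475, 0.2275, 0.2863]
tool_rot: [3.122, 0.348, 0.0]
contact_force: [0.5, 0.1, 0.0]
opening: 0.0854
```

Run:
```python
from h import *
from scipy.optimize import minimize
o,im,w=wrist();cv2.imwrite("pics/w2.png",im["frame"]);print(o["tool_pos"],o["tool_rot"])
zs=dict(roll=.02,platter=.02,spindle_tip=.12,unwinder=0)
for k,z in zs.items():
    for a in ctrl.mark_of(im,k)[:1]:
        p=px(im,a["position"]);print(k,round(a["p"],2),p.round(1),atz(w,p,z).round(4))
m=ctrl.trace(im,"roll")[0]["mask"].astype(np.uint8)
th=np.linspace(0,2*np.pi,120)
def sil(xy):
    P=np.array([proj(w,(xy[0]+.033*np.cos(t),xy[1]+.033*np.sin(t),z)) for t in th for z in(.02,.11)],np.float32)
    h=cv2.convexHull(P); k=np.zeros((400,640),np.uint8);cv2.fillPoly(k,[np.round(h*16).astype(np.int32)],1,shift=4);return k
def cost(xy): k=sil(xy);return (k&m).sum()*-1.0/((k|m).sum())
r=minimize(cost,[.519,.25],method="Nelder-Mead",options=dict(initial_simplex=[[.519,.25],[.525,.25],[.519,.256]]));print("silh fit",r.x,r.fun)
f=im["frame"].copy(); c,_=cv2.findContours(m,0,1);cv2.drawContours(f,c,-1,(0,0,255),1)
c,_=cv2.findContours(sil(r.x),0,1);cv2.drawContours(f,c,-1,(0,255,0),1)
cv2.imwrite("pics/w2b.png",cv2.resize(f[:,150:490],None,fx=1.5,fy=1.5))
```

```text
[0.44754419 0.22748307 0.28631076] [3.12166221e+00 3.48078896e-01 9.24931435e-05]
roll 0.62 [318.3  99.4] [0.5219 0.2511 0.02  ]
platter 0.98 [319.9 104.8] [0.5158 0.2476 0.02  ]
spindle_tip 0.83 [318.3 101.9] [0.5214 0.2494 0.12  ]
unwinder 0.72 [321.2 100.6] [0.5209 0.247  0.    ]
silh fit [0.51905867 0.24833357] -0.6837799717912553
```

View pics/w2b.png

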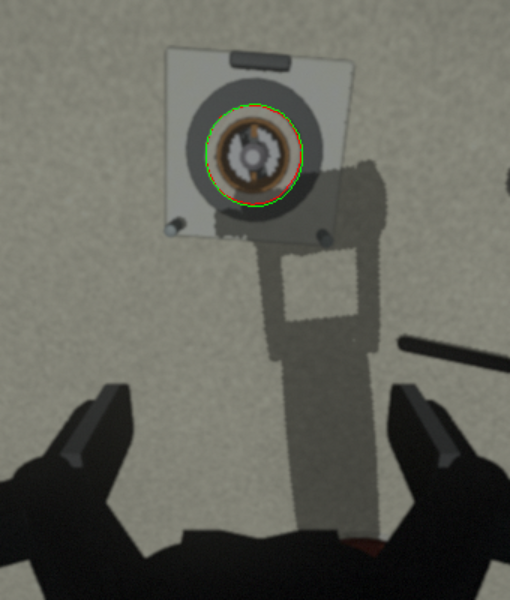

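The silhouette fit agrees with the roll outline, centred near (254,155) in the zoomed picture. The roll axis is about (0.520, 0.249). I'll descend over it with the jaws open.

{"method": "carry_out", "body": {
  "series": [
    [0.72, 0.22, -0.86, 0, 0, 0, 1],
    [0.72, 0.22, -0.86, 0, 0, 0, 1],
    [0.72, 0.22, -0.86, 0, 0, 0, 1],
    [0.72, 0.22, -0.86, 0, 0, 0, 1],
    [0, 0, -0.9, 0, 0, 0, 1],
    [0, 0, -0.9, 0, 0, 0, 1],
    [0, 0, -0.8, 0, 0, 0, 1],
    [0, 0, -0.5, 0, 0, 0, 1],
    [0, 0, 0, 0, 0, 0, 1],
    [0, 0, 0, 0, 0, 0, 1]
  ]
}}

```text
t: 7.35
tool_pos: [0.52, 0.2498, 0.1235]
tool_rot: [-3.122, -0.347, -0.001]
contact_force: [1.0, -0.3, 0.7]
opening: 0.0859
```

Run:
```python
from h import *
o,im,w=wrist();cv2.imwrite("pics/w3.png",im["frame"]);print(o["tool_pos"],o["contact_force"])
```

```text
[0.52000228 0.24982268 0.12350989] [ 1.0120463  -0.34765903  0.69636731]
```

View pics/w3.png

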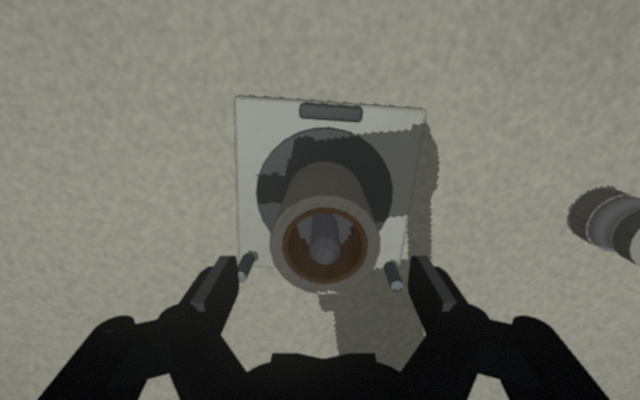

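The roll sits centred between the fingers at column 326, against a finger midpoint of about 324. Next I'll check where its axis lies in this close view.

Run:
```python
from h import *
from scipy.optimize import minimize
o,im,w=wrist()
for k,z in dict(roll=.02,platter=.02,spindle_tip=.12).items():
    for a in ctrl.mark_of(im,k)[:1]:
        p=px(im,a["position"]);print(k,round(a["p"],2),p.round(1),atz(w,p,z).round(4))
m=ctrl.trace(im,"roll")[0]["mask"].astype(np.uint8)
c,_=cv2.findContours(m,0,1);m=cv2.drawContours(np.zeros_like(m),[max(c,key=cv2.contourArea)],-1,1,-1)
th=np.linspace(0,2*np.pi,120)
def sil(xy):
    P=np.array([proj(w,(xy[0]+.033*np.cos(t),xy[1]+.033*np.sin(t),z)) for t in th for z in(.02,.11)],np.float32)
    h=cv2.convexHull(P); k=np.zeros((400,640),np.uint8);cv2.fillPoly(k,[np.round(h*16).astype(np.int32)],1,shift=4);return k
def cost(xy): k=sil(xy);return (k&m).sum()*-1.0/((k|m).sum())
r=minimize(cost,[.519,.25],method="Nelder-Mead",options=dict(initial_simplex=[[.519,.25],[.525,.25],[.519,.256]]));print("silh fit",r.x,r.fun)
# bore circle by colour (brown)
f=im["frame"].astype(int);b=((f[...,2]-f[...,0])>25).astype(np.uint8);b[:190]=0;b[300:]=0
c,_=cv2.findContours(b,0,1);c=max(c,key=cv2.contourArea);e=cv2.fitEllipse(c);print(e, atz(w,e[0],.11))
```

```text
roll 0.57 [321.7 198.1] [0.5185 0.2512 0.02  ]
spindle_tip 0.81 [327.  255.3] [0.5201 0.2481 0.12  ]
silh fit [0.52014955 0.248384  ] -0.9531575294934074
((324.7309265136719, 245.2490692138672), (72.43756866455078, 80.6821517944336), 90.4173583984375) [0.52074123 0.2494591  0.11      ]
```

{"method": "carry_out", "body": {
  "series": [
    [0, -0.04, -0.6, 0, 0, 0, 1],
    [0, 0, -0.6, 0, 0, 0, 1],
    [0, 0, -0.6, 0, 0, 0, 1],
    [0, 0, -0.4, 0, 0, 0, 1],
    [0, 0, 0, 0, 0, 0, 1],
    [0, 0, 0, 0, 0, 0, 0],
    [0, 0, 0, 0, 0, 0, 0],
    [0, 0, 0, 0, 0, 0, 0],
    [0, 0, 0, 0, 0, 0, 0],
    [0, 0, 0, 0, 0, 0, 0],
    [0, 0, 0, 0, 0, 0, 0]
  ],
  "grip_force": 25
}}

```text
t: 8.75
tool_pos: [0.5199, 0.249, 0.0683]
tool_rot: [-3.122, -0.348, -0.002]
contact_force: [1.2, 0.3, 1.1]
opening: 0.0667
```

{"method": "carry_out", "body": {
  "series": [
    [0, 0, 0.04, 0, 0, 0, 0],
    [0, 0, 0.04, 0, 0, 0, 0],
    [0, 0, 0, 0, 0, 0, 0]
  ]
}}

```text
t: 9.05
tool_pos: [0.5192, 0.2488, 0.0696]
tool_rot: [3.122, 0.348, -0.001]
contact_force: [0.1, -0.4, -2.1]
opening: 0.0666
```

{"method": "carry_out", "body": {
  "series": [
    [0, 0, 0.04, 0, 0, 0, 0],
    [0, 0, 0.04, 0, 0, 0, 0],
    [0, 0, 0.04, 0, 0, 0, 0],
    [0, 0, 0, 0, 0, 0, 0]
  ]
}}

```text
t: 9.45
tool_pos: [0.5194, 0.2488, 0.0727]
tool_rot: [3.122, 0.348, -0.0]
contact_force: [0.2, 0.1, -2.9]
opening: 0.0665
```

{"method": "carry_out", "body": {
  "series": [
    [0, 0, 0.04, 0, 0, 0, 0],
    [0, 0, 0, 0, 0, 0, 0]
  ]
}}

```text
t: 9.65
tool_pos: [0.5192, 0.2486, 0.0733]
tool_rot: [3.122, 0.348, -0.001]
contact_force: [0.4, -0.2, -4.8]
opening: 0.0664
```

{"method": "carry_out", "body": {
  "series": [
    [0, 0, -0.12, 0, 0, 0.5, 0],
    [0, 0, 0, 0, 0, 1, 0],
    [0, 0, 0, 0, 0, 1, 0],
    [0, 0, 0, 0, 0, 0.5, 0],
    [0, 0, 0.08, 0, 0, 0, 0],
    [0, 0, 0.08, 0, 0, 0, 0],
    [0, 0, 0, 0, 0, 0, 0]
  ]
}}

```text
t: 10.35
tool_pos: [0.52, 0.249, 0.0756]
tool_rot: [-3.035, -0.809, -0.002]
contact_force: [-0.2, 0.2, -1.5]
opening: 0.0669
```

{"method": "carry_out", "body": {
  "series": [
    [0, 0, 0.04, 0, 0, 0, 0],
    [0, 0, 0.04, 0, 0, 0, 0],
    [0, 0, 0, 0, 0, 0, 0]
  ]
}}

```text
t: 10.65
tool_pos: [0.5196, 0.2489, 0.077]
tool_rot: [3.035, 0.81, 0.0]
contact_force: [-0.0, 1.0, -2.4]
opening: 0.0665
```

{"method": "carry_out", "body": {
  "series": [
    [0, 0, 0.04, 0, 0, 0, 0],
    [0, 0, 0.04, 0, 0, 0, 0],
    [0, 0, 0, 0, 0, 0, 0]
  ]
}}

```text
t: 10.95
tool_pos: [0.5196, 0.2489, 0.079]
tool_rot: [-3.035, -0.81, -0.0]
contact_force: [0.2, 0.3, -2.2]
opening: 0.0667
```

Run:
```python
from h import *
im=ctrl.get_image("scene");a=im["frame"][130:270,360:500];b=cv2.imread("pics/scene0.png")[130:270,360:500]
cv2.imwrite("pics/s1.png",cv2.resize(np.hstack([b,a]),None,fx=2.8,fy=2.8,interpolation=cv2.INTER_CUBIC))
o,im,w=wrist();cv2.imwrite("pics/w4.png",im["frame"])
print(proj(w,(.52,.249,.11)),proj(w,(.52,.249,.1207)))
```

```text
(np.float64(323.7403009827626), np.float64(293.7387782338742)) (np.float64(323.78112918292146), np.float64(310.2227444922447))
```

View pics/s1.png

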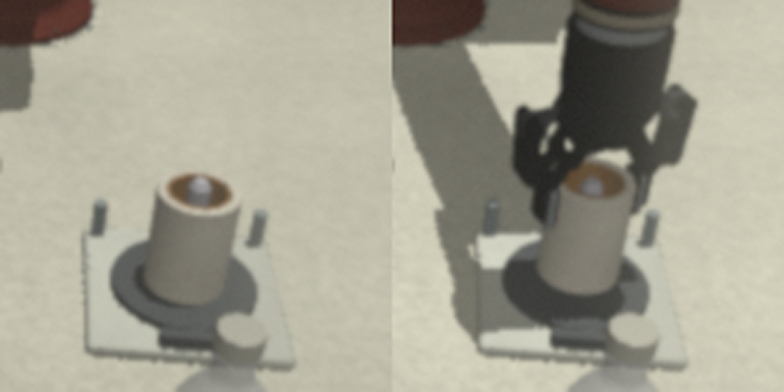

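View pics/w4.png

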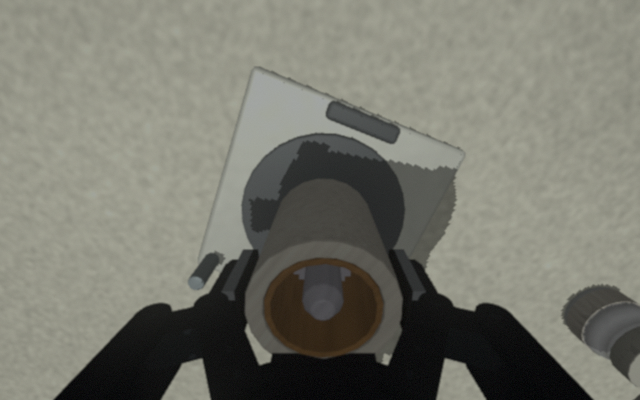

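In the scene crop the roll has clearly risen: the spindle tip is now about level with the rim. So it is free, though probably near the edge of the slot. I'll turn it slightly further toward the slot centre and lift slowly.

{"method": "carry_out", "body": {
  "series": [
    [0, 0, 0, 0, 0, 0.5, 0],
    [0, 0, 0, 0, 0, 0.5, 0],
    [0, 0, 0.04, 0, 0, 0, 0],
    [0, 0, 0.04, 0, 0, 0, 0],
    [0, 0, 0.04, 0, 0, 0, 0],
    [0, 0, 0.04, 0, 0, 0, 0],
    [0, 0, 0, 0, 0, 0, 0]
  ],
  "grip_force": 35
}}

```text
t: 11.75
tool_pos: [0.5196, 0.2489, 0.0831]
tool_rot: [-2.991, -0.961, -0.001]
contact_force: [1.1, 0.3, -1.5]
opening: 0.0664
```

{"method": "carry_out", "body": {
  "series": [
    [0, 0, 0.1, 0, 0, 0, 0],
    [0, 0, 0.2, 0, 0, 0, 0],
    [0, 0, 0.3, 0, 0, 0, 0],
    [0, 0, 0.3, 0, 0, 0, 0],
    [0, 0, 0.3, 0, 0, 0, 0],
    [0, 0, 0.3, 0, 0, 0, 0],
    [0, 0, 0, 0, 0, 0, 0]
  ]
}}

```text
t: 12.45
tool_pos: [0.5205, 0.2492, 0.1223]
tool_rot: [-2.991, -0.961, -0.005]
contact_force: [-0.4, 0.5, -1.3]
opening: 0.0664
```

{"method": "carry_out", "body": {
  "series": [
    [0, 0, 0.4, 0, 0, 0, 0],
    [0, 0, 0.5, 0, 0, 0, 0],
    [0, 0, 0.5, 0, 0, 0, 0],
    [0, 0, 0.5, 0, 0, 0, 0],
    [0, 0, 0.5, 0, 0, 0, 0],
    [0, 0, 0.5, 0, 0, 0, 0],
    [0, 0, 0.5, 0, 0, 0, 0],
    [0, 0, 0.5, 0, 0, 0, 0],
    [0, 0, 0.5, 0, 0, 0, 0],
    [0, 0, 0.4, 0, 0, 0, 0],
    [0, 0, 0, 0, 0, 0, 0],
    [0, 0, 0, 0, 0, 0, 0]
  ]
}}

```text
t: 13.65
tool_pos: [0.5195, 0.2488, 0.2403]
tool_rot: [2.991, 0.961, 0.0]
contact_force: [0.4, -0.6, -2.4]
opening: 0.0658
```

Run:
```python
from h import *
im=ctrl.get_image("scene");a=im["frame"][100:270,340:500]
cv2.imwrite("pics/s2.png",cv2.resize(a,None,fx=3,fy=3,interpolation=cv2.INTER_CUBIC))
```

```text
(no output)
```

View pics/s2.png

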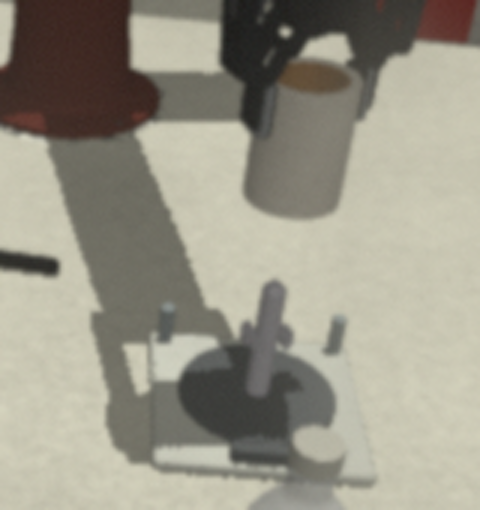

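The roll is off: its underside is well above the spindle tip, which sits at (272,290) in this crop. Carrying it to the tray now.

{"method": "carry_out", "body": {
  "series": [
    [0, -0.3, 0, 0, 0, 0, 0],
    [0, -0.7, 0, 0, 0, 0, 0],
    [0, -1, 0, 0, 0, 0, 0],
    [0, -1, 0, 0, 0, 0, 0],
    [0, -1, 0, 0, 0, 0, 0],
    [0, -1, 0, 0, 0, 0, 0],
    [0, -1, 0, 0, 0, 0, 0],
    [0, -1, 0, 0, 0, 0, 0],
    [0, -1, 0, 0, 0, 0, 0],
    [0, -1, 0, 0, 0, 0, 0],
    [0, -1, 0, 0, 0, 0, 0],
    [0, -1, 0, 0, 0, 0, 0]
  ]
}}

```text
t: 14.9
tool_pos: [0.5186, -0.0283, 0.2399]
tool_rot: [2.991, 0.96, -0.001]
contact_force: [0.4, -0.2, -1.2]
opening: 0.0662
```

{"method": "carry_out", "body": {
  "series": [
    [-0.1, -1, 0, 0, 0, 0, 0],
    [-0.1, -1, 0, 0, 0, 0, 0],
    [-0.1, -1, 0, 0, 0, 0, 0],
    [-0.1, -0.7, 0, 0, 0, 0, 0],
    [-0.1, -0.3, 0, 0, 0, 0, 0],
    [0, 0, 0, 0, 0, 0, 0],
    [0, 0, 0, 0, 0, 0, 0]
  ]
}}

```text
t: 15.6
tool_pos: [0.5067, -0.126, 0.2401]
tool_rot: [-2.991, -0.961, 0.0]
contact_force: [0.6, 0.1, -1.9]
opening: 0.0661
```

Run:
```python
from h import *
o,im,w=wrist();print(o["tool_pos"],o["contact_force"])
cv2.imwrite("pics/w5.png",im["frame"])
for n,i,ww in(("wrist",im,w),("top",)*1+(lambda t:(t,t))(ctrl.get_image("top")),("scene",)+(lambda t:(t,t))(ctrl.get_image("scene"))):
    cv2.imwrite(f"pics/{n}5.png",i["frame"])
    for k,z in dict(bay=.005,tray=0,small_roll=.005,roll=o["tool_pos"][2]-.048).items():
        for a in ctrl.mark_of(i,k)[:1]:
            p=px(i,a["position"]);print(n,k,round(a["p"],2),p.round(1),atz(ww,p,z).round(4))
```

```text
[ 0.50666915 -0.12599124  0.24013385] [ 0.59341992  0.08987106 -1.94873666]
wrist bay 0.84 [361.9 192.6] [ 0.5045 -0.1905  0.005 ]
wrist tray 0.67 [396.8 214.5] [ 0.5066 -0.2507  0.    ]
wrist small_roll 0.82 [427.8 244.1] [ 0.4985 -0.313   0.005 ]
wrist roll 0.92 [322.9 226.2] [ 0.5041 -0.1274  0.1921]
top bay 0.63 [330.4 213.3] [ 0.5519 -0.0109  0.005 ]
top small_roll 0.15 [230.4 224.3] [0.5189 0.2587 0.005 ]
scene bay 0.75 [255.6 200.6] [ 0.4947 -0.1887  0.005 ]
scene tray 0.56 [235.2 200.6] [ 0.5024 -0.2447  0.    ]
scene small_roll 0.74 [422.6 228.7] [0.4985 0.2442 0.005 ]
scene roll 0.82 [270.7 144.3] [ 0.5202 -0.1193  0.1921]
```

View pics/w5.png

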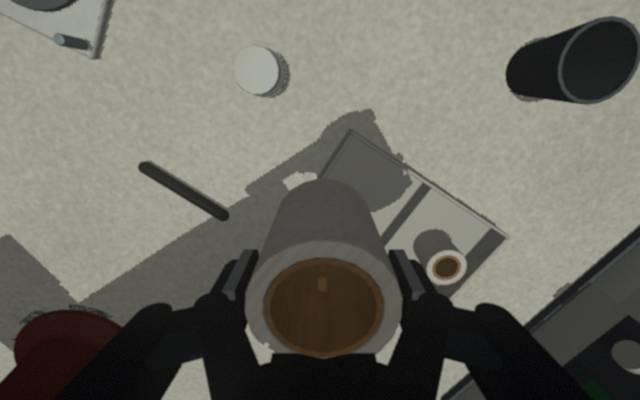

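View pics/scene5.png

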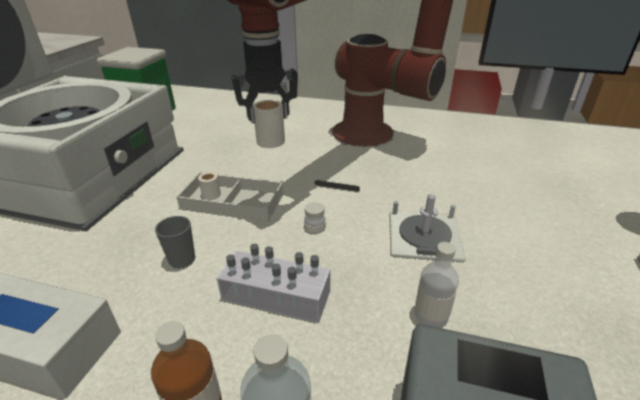

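Wrist and table-view estimates agree on the bay at (0.5045, -0.1905), and the roll hangs upright. Descending in stages.

{"method": "carry_out", "body": {
  "series": [
    [-0.02, -0.4, 0, 0, 0, 0, 0],
    [-0.02, -0.7, 0, 0, 0, 0, 0],
    [-0.02, -0.7, 0, 0, 0, 0, 0],
    [-0.02, -0.5, -0.3, 0, 0, 0, 0],
    [0, -0.28, -0.7, 0, 0, 0, 0],
    [0, 0, -0.7, 0, 0, 0, 0],
    [0, 0, -0.7, 0, 0, 0, 0],
    [0, 0, -0.7, 0, 0, 0, 0],
    [0, 0, -0.7, 0, 0, 0, 0],
    [0, 0, -0.7, 0, 0, 0, 0],
    [0, 0, -0.4, 0, 0, 0, 0],
    [0, 0, 0, 0, 0, 0, 0]
  ]
}}

```text
t: 17.55
tool_pos: [0.5036, -0.1903, 0.1155]
tool_rot: [-2.988, -0.96, 0.005]
contact_force: [-0.8, 0.8, -2.3]
opening: 0.0669
```

Run:
```python
from h import *
o,im,w=wrist();print(o["tool_pos"],o["contact_force"])
a=ctrl.get_image("scene");b=ctrl.get_image("top")
cv2.imwrite("pics/c6.png",np.hstack([cv2.resize(a["frame"][90:240,160:310],(390,390)),cv2.resize(b["frame"][170:290,350:470],(390,390))]))
```

```text
[ 0.50357068 -0.19027809  0.11547048] [-0.77234051  0.78927137 -2.25164182]
```

View pics/c6.png

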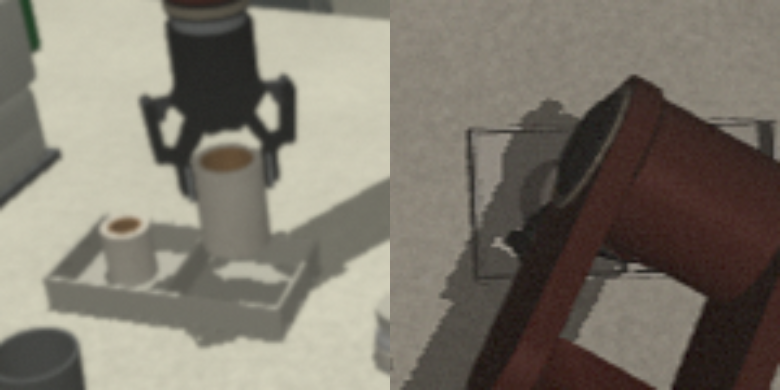

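The roll is over the compartment, clear of the walls and the small roll. I'll lower it into the compartment and slow down near the floor.

{"method": "carry_out", "body": {
  "series": [
    [0, 0, -0.4, 0, 0, 0, 0],
    [0, 0, -0.4, 0, 0, 0, 0],
    [0, 0, -0.4, 0, 0, 0, 0],
    [0, 0, -0.4, 0, 0, 0, 0],
    [0, 0, -0.3, 0, 0, 0, 0],
    [0, 0, -0.2, 0, 0, 0, 0],
    [0, 0, -0.08, 0, 0, 0, 0],
    [0, 0, -0.08, 0, 0, 0, 0],
    [0, 0, 0, 0, 0, 0, 0],
    [0, 0, 0, 0, 0, 0, 0]
  ]
}}

```text
t: 18.7
tool_pos: [0.5053, -0.1908, 0.0617]
tool_rot: [2.99, 0.961, 0.001]
contact_force: [-0.8, 0.8, -1.7]
opening: 0.0663
```

{"method": "carry_out", "body": {
  "series": [
    [0, 0, -0.06, 0, 0, 0, 0],
    [0, 0, -0.06, 0, 0, 0, 0],
    [0, 0, 0, 0, 0, 0, 0],
    [0, 0, 0, 0, 0, 0, 0]
  ]
}}

```text
t: 19.1
tool_pos: [0.5049, -0.1906, 0.0582]
tool_rot: [-2.991, -0.961, 0.0]
contact_force: [-0.7, 0.0, -2.3]
opening: 0.0662
```

{"method": "carry_out", "body": {
  "series": [
    [0, 0, -0.04, 0, 0, 0, 0],
    [0, 0, -0.04, 0, 0, 0, 0],
    [0, 0, -0.04, 0, 0, 0, 0],
    [0, 0, 0, 0, 0, 0, 0],
    [0, 0, 0, 0, 0, 0, 0]
  ]
}}

```text
t: 19.6
tool_pos: [0.505, -0.1906, 0.0552]
tool_rot: [-2.991, -0.961, 0.0]
contact_force: [0.1, 0.7, -1.7]
opening: 0.0663
```

{"method": "carry_out", "body": {
  "series": [
    [0, 0, -0.04, 0, 0, 0, 0],
    [0, 0, -0.04, 0, 0, 0, 0],
    [0, 0, 0, 0, 0, 0, 0],
    [0, 0, 0, 0, 0, 0, 0]
  ]
}}

```text
t: 20.0
tool_pos: [0.5049, -0.1906, 0.0532]
tool_rot: [-2.991, -0.961, 0.0]
contact_force: [0.1, 0.2, -1.7]
opening: 0.0665
```

{"method": "carry_out", "body": {
  "series": [
    [0, 0, -0.04, 0, 0, 0, 0],
    [0, 0, -0.04, 0, 0, 0, 0],
    [0, 0, 0, 0, 0, 0, 0],
    [0, 0, 0, 0, 0, 0, 0]
  ]
}}

```text
t: 20.4
tool_pos: [0.5052, -0.1908, 0.0524]
tool_rot: [2.991, 0.961, -0.0]
contact_force: [-3.2, 1.5, 4.9]
opening: 0.0662
```

Floor contact: the vertical force is now +4.9 N, at the expected height. I'll ease off slightly and open.

{"method": "carry_out", "body": {
  "series": [
    [0, 0, 0.04, 0, 0, 0, 0],
    [0, 0, 0, 0, 0, 0, 0],
    [0, 0, 0, 0, 0, 0, 0.85],
    [0, 0, 0, 0, 0, 0, 0.9],
    [0, 0, 0, 0, 0, 0, 1],
    [0, 0, 0, 0, 0, 0, 1],
    [0, 0, 0, 0, 0, 0, 1],
    [0, 0, 0, 0, 0, 0, 1]
  ]
}}

```text
t: 21.2
tool_pos: [0.505, -0.1907, 0.0523]
tool_rot: [2.991, 0.961, 0.0]
contact_force: [-0.0, 0.1, -0.2]
opening: 0.0855
```

{"method": "carry_out", "body": {
  "series": [
    [0, 0, 0.2, 0, 0, 0, 1],
    [0, 0, 0.4, 0, 0, 0, 1],
    [0, 0, 0.6, 0, 0, 0, 1],
    [0, 0, 0.8, 0, 0, 0, 1],
    [0, 0, 1, 0, 0, 0, 1],
    [0, 0, 1, 0, 0, 0, 1],
    [0, 0, 1, 0, 0, 0, 1],
    [0, 0, 1, 0, 0, 0, 1],
    [0, 0, 0.6, 0, 0, 0, 1],
    [0, 0, 0, 0, 0, 0, 1]
  ]
}}

```text
t: 22.2
tool_pos: [0.5065, -0.1915, 0.2214]
tool_rot: [2.986, 0.96, 0.007]
contact_force: [-0.2, -0.2, -0.5]
opening: 0.0856
```

Run:
```python
from h import *
o,im,w=wrist();print(o["tool_pos"],o["contact_force"],o["opening"])
a=ctrl.get_image("scene")
for n,i,ww in(("wrist",im,w),("scene",a,a)):
    for k,z in dict(bay=.005,roll=.005,small_roll=.005,pot=0,marker=0,rack=0).items():
        for r in ctrl.mark_of(i,k)[:1]:
            p=px(i,r["position"]);print(n,k,round(r["p"],2),p.round(1),atz(ww,p,z).round(4))
cv2.imwrite("pics/c7.png",np.hstack([cv2.resize(a["frame"][120:240,160:320],(480,360)),cv2.resize(im["frame"],None,fx=.5,fy=.9)]))
```

```text
[ 0.50651858 -0.19147804  0.22138492] [-0.1858815  -0.16455718 -0.47909581] 0.08561742216576779
wrist bay 0.79 [321.1 167.4] [ 0.5057 -0.1904  0.005 ]
wrist roll 0.63 [320.  168.8] [ 0.5034 -0.1903  0.005 ]
wrist small_roll 0.65 [394.2 224.3] [ 0.4993 -0.3125  0.005 ]
wrist pot 0.61 [212.6  34.5] [ 0.5561 -0.0099  0.    ]
wrist marker 0.48 [319.7 168.4] [ 0.5026 -0.1903  0.    ]
scene bay 0.65 [253.7 202.2] [ 0.5028 -0.1906  0.005 ]
scene roll 0.93 [255.  204.1] [ 0.5098 -0.1839  0.005 ]
scene small_roll 0.98 [214.8 197.9] [ 0.5117 -0.2993  0.005 ]
scene pot 0.97 [312.  226.5] [ 0.554  -0.0148  0.    ]
scene marker 0.5 [337.8 187.1] [0.3673 0.0034 0.    ]
scene rack 0.65 [277.5 297.1] [ 0.7847 -0.0156  0.    ]
```

View pics/c7.png

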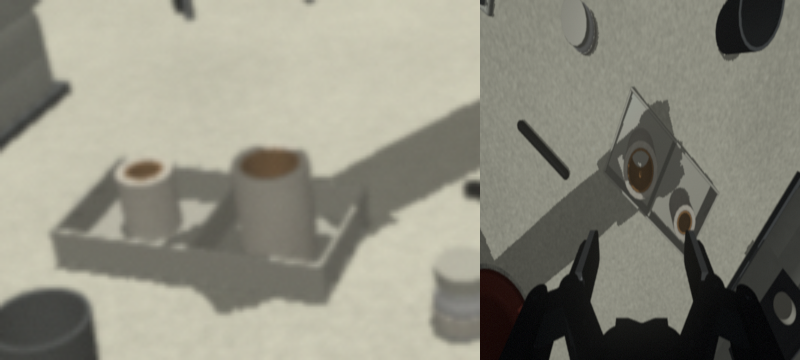

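The roll stands upright in the empty compartment, and the gripper is open and well above it. Handing in.

```bash
python3 -c "
from station import ctrl
print(ctrl.finish_job())"
```

```text
the job is handed in; nothing more can be done
None
```

The large label roll is off the spindle and standing upright in the tray's empty compartment, and the job is handed in. `finish_job` gives no verdict, so this rests on my own last checks.

- **Unlocking:** I gripped the roll near its top at 25 N. A first pull of about 5 N met the lock. After turning about +0.3 rad it rose freely, with only its own weight on the wrist. I turned it another 0.1 rad towards the middle of the slot before lifting. The wrist force stayed at about 5 N or less in every reading.
- **Lifting and placing:** I slid the roll straight up until its underside was about 0.07 m above the spindle tip. I lowered it in small steps until it touched the floor (+4.9 N), eased off and opened the fingers.
- **Last checks (at 22 s):**
    - The pictures show the roll upright in the compartment.
    - The wrist camera put its axis about 2 mm from the compartment's centre and the scene camera about 10 mm; the limit is 36 mm.
    - The gripper was open, more than 0.1 m above the roll, with no contact force.
- **Other things:** The pot, marker and rack measured within about 11 mm of where they started. The small roll's scene reading was about 16 mm off, but the wrist camera put it within 2 mm of its earlier reading, so I take that as network error. I did not re-measure the sanitiser or the pen cup at the end; the arm did not go near them.
- **Disagreement:** At the end the wrist view reported the marker at the roll's position, which is a false detection. The scene view found the marker in its original place.

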